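Tighten a viewport flange crosswise in two passes

ROBOT

A 7-joint arm with a two-finger parallel gripper is mounted at the origin on a cart in front of the work surface, level with it; the furniture and walls round the work are solid. World frame = base frame: x ahead of the robot, y to its left, z up, the work surface at z = 0. Lengths are in mm, angles in rad, forces in N, time in s.
With the tool pointing down it reaches from about 350 to 775 mm from the base axis. Payload 3.1 kg.
Tool frame: the origin (TCP) lies on the centre line of the jaws, within the pads' length; the fingertips stand robot.tip_extent ahead of it and the grasp point (between the pads) is the TCP (robot.tip_extent is the distance from the TCP to the fingertips, in mm); y points along the fingers, x is the direction in which the jaws open and shut, and the axes are right-handed (so a half turn about y gives the same grasp; the last joint's range is limited). The gripper opens to 85 mm and grips with 20 to 120 N. Pads are 22 mm wide; open, the fingers measure 114 mm over their backs; the gripper's body (76 mm by 85 mm) begins 54 mm behind the grasp point. The pads swing forward as they close: fully open they stand 13 mm farther back than shut.
Start: joints at [1.118, 0.311, 0.014, 1.512, -0.004, 1.319, -0.027], TCP at [219.672, -504.243, 250.304] pointing down, gripper open.
Joint ranges: [-2.7, 2.7], [-0.3, 1.91], [-1.27, 1.3], [0.12, 2.57], [-1.44, 4.58], [0.2, 2.03], [-3.05, 3.05]. Speed limits (rad/s): [2.79, 2.79, 3.14, 3.14, 3.14, 3.14, 3.14].

INTERFACE

Orientations are given as a unit quaternion [w, x, y, z].
In Python, from station import robot, cams, order gives the robot as it stands.
- The arm moves only by the shell command python3 -m handwheel 'ROWS' [OPENING] [FORCE]. ROWS is text: rows parted by semicolons, each of 4 numbers parted by spaces: the shift along the world's x, y, z in m, then the turn about the world's z in degrees. A call has 1 to 20 rows; each row shifts and turns the commanded pose from where the row before left it; what a row does not reach is not made up. A row lasts 1/8 s, in which the tool goes at most 62.5 mm and 10.7 degrees, less where a joint would pass 70% of its speed; a pose out of reach is approached as far as the arm can. A call with a gripper value outside its range is refused whole. OPENING is the opening, from 0 (shut) to 1 (fully open), set as the call begins (- or left out, the last holds). The fingers move at their own pace and stop on an object; FORCE is the grip in N (left out, the last holds). Time passes only in rows, so rows that do not move let the fingers close. It gives the time, the measured TCP pose, the force and the opening at its end, in the units of the state.
- robot.state(): the state, without advancing time (a new reading comes with each control period).
- cams.snapshot(name): name is "side" or "top"; returns a dict with "img" (420x560x3 uint8, blue, green, red), "fx", "fy", "cx", "cy" (pixels), "k1" (the pictures are not rectified: a ray, as slopes to the right and down, at radius r is drawn at 1 + k1 r^2 times it, then the intrinsics apply), "eye" and "orientation" of the camera in the world. Camera axes: x right, y up, looking along -z (the intrinsics and any distortion apply to the point x, -y, -z); pixel columns grow to the right and rows downward; lengths in mm; the calibration is good to about 2 mm. A picture is of the moment at which its call begins. There is no depth.
- order.close_job(): hands the job in, once; it reports no verdict.
The state is a dict: "time": time; "q": joint angles; "qd": joint speeds; "tau": joint torques, N m; "position": TCP position; "eef_rot": TCP orientation; "wrist_force": force on the tool from outside, world axes, zero at the start; "ft_torque": the same for the moment, N m; "width": finger opening in mm.
Only numpy, scipy, OpenCV 4.12 (cv2) and the standard library are available. Lean on these libraries where they do the work, as an engineer would, in place of code of your own. Each camera call takes 0.05 s, during which the arm holds its last target.

TASK

Tighten the window flange of the small vacuum chamber evenly, crosswise and in two passes: first turn each of the four T-handle bolts clockwise to about half-way (bar at 45 degrees, over its tick), then, once all four are half-way, turn each on to its stop (bar square to the line to the window's centre). In each pass do a bolt and then the diagonally opposite one before the other diagonal pair; either pair may come first. Leave the loose things round it where they are.

Things in the scene. Friction and masses are not known exactly. Their poses are not given: they have to be found in the camera images.
- chamber: Small steel vacuum chamber on a grey stand, fixed to the bench; 192 mm round flange with a window, sloping 30 degrees, turned towards the robot at zero yaw; a capped stub pipe at the back. Origin: centre of the underside of its foot plate (200 x 210 x 12 mm), z up.
- window (a point): Centre of the flange face, 150 mm above the bench. z: square out of the face (30 degrees off vertical, leaning to the robot); x: up the slope, away from the robot; y: left. Four like T-handle bolts stand on the face at the corners of a square, 68 mm from this centre, their axes along z. A window rim 82 mm across stands 5 mm proud.
- bolt_ul (a joint): Turn of the far left bolt (diagonal to the near right one), rad; grows clockwise seen looking onto the face (tightening). 0: loose, bar points at the window centre; 0.785: half-way, bar 45 degrees on, inner end over a small dark tick; 1.571: tight, on its stop, bar square to the line to the centre. Starts at 0 to 0.3. Friction 0.15 N m; stays where left, no axial travel.
- bar_ul (a point): Centre of the bar of the far left T-handle: dark steel bar 64 mm long, 14 wide, 18 high, centred on the bolt's axis, its centre 42 mm off the flange face, on a stem 12 mm across (collar 21 mm across up to 12 mm above the face). x: along the bar (outward from the window at 0); y: across it; z: along the bolt, out of the face. Turns with the bolt.
- bolt_ur (a joint): Turn of the far right bolt (diagonal to the near left one), rad; grows clockwise seen looking onto the face (tightening). 0: loose, bar points at the window centre; 0.785: half-way, bar 45 degrees on, inner end over a small dark tick; 1.571: tight, on its stop, bar square to the line to the centre. Starts at 0 to 0.3. Friction 0.15 N m; stays where left, no axial travel.
- bar_ur (a point): Centre of the bar of the far right T-handle: dark steel bar 64 mm long, 14 wide, 18 high, centred on the bolt's axis, its centre 42 mm off the flange face, on a stem 12 mm across (collar 21 mm across up to 12 mm above the face). x: along the bar (outward from the window at 0); y: across it; z: along the bolt, out of the face. Turns with the bolt.
- bolt_lr (a joint): Turn of the near right bolt (diagonal to the far left one), rad; grows clockwise seen looking onto the face (tightening). 0: loose, bar points at the window centre; 0.785: half-way, bar 45 degrees on, inner end over a small dark tick; 1.571: tight, on its stop, bar square to the line to the centre. Starts at 0 to 0.3. Friction 0.15 N m; stays where left, no axial travel.
- bar_lr (a point): Centre of the bar of the near right T-handle: dark steel bar 64 mm long, 14 wide, 18 high, centred on the bolt's axis, its centre 42 mm off the flange face, on a stem 12 mm across (collar 21 mm across up to 12 mm above the face). x: along the bar (outward from the window at 0); y: across it; z: along the bolt, out of the face. Turns with the bolt.
- bolt_ll (a joint): Turn of the near left bolt (diagonal to the far right one), rad; grows clockwise seen looking onto the face (tightening). 0: loose, bar points at the window centre; 0.785: half-way, bar 45 degrees on, inner end over a small dark tick; 1.571: tight, on its stop, bar square to the line to the centre. Starts at 0 to 0.3. Friction 0.15 N m; stays where left, no axial travel.
- bar_ll (a point): Centre of the bar of the near left T-handle: dark steel bar 64 mm long, 14 wide, 18 high, centred on the bolt's axis, its centre 42 mm off the flange face, on a stem 12 mm across (collar 21 mm across up to 12 mm above the face). x: along the bar (outward from the window at 0); y: across it; z: along the bolt, out of the face. Turns with the bolt.
- bottle: Loose bystander: white sample bottle with a red screw cap, 36 mm across, 70 mm high, standing to the right. Origin: centre of its underside.
- filter: Loose bystander: round white inline filter, 48 mm across, 46 mm high, standing to the right. Origin: centre of its underside.
- driver: Loose bystander: screwdriver, 183 mm long, lying to the left. Origin: middle of its length, on its underside; y along it.

How it is judged:
By the outcome, as a careful person would: the job done as asked, in the order asked, and still so for the second after the job is handed in, with the robot touching nothing.
It also fails if it takes over 72 s, if anything falls off the work surface, if the arm or the gripper's body presses on something with over 40 N, if the wrist force passes 120 N, or if a joint passes its speed limit or range.

## Working session

There is one attempt and no reset: what is moved stays moved. The work goes in short steps, Python scripts to look and compute and a shell command to move; the robot and the scene stay as the last step left them, time stands still between calls to the robot, and variables do not carry over. Pictures are saved under pics/ and viewed, and the job is handed in when it is done.

```bash
ls; mkdir -p pics
python3 - <<'E'
from station import robot,cams,order
import cv2,numpy as np
print(robot.state()); print(robot.tip_extent)
for n in("side","top"):
    s=cams.snapshot(n); cv2.imwrite(f"pics/{n}0.png",s["img"]); print({k:v for k,v in s.items() if k!="img"})
E
```

```text
pics
{'time': 0.0, 'q': array([ 1.11829792,  0.31177418,  0.01399444,  1.51305978, -0.00440094,
        1.31923189, -0.02720021]), 'qd': array([-6.55356918e-04, -2.26621211e-04, -3.54007936e-04,  1.21627409e-03,
        3.45409631e-05,  8.63106658e-04,  1.70102302e-04]), 'tau': array([ 7.48807524e-04, -3.79906297e+01,  1.46471914e-01, -2.30588776e+01,
        1.23554937e-02,  1.36637560e-02, -5.59033481e-06]), 'position': array([ 219.37049349, -503.59682333,  249.19333721]), 'eef_rot': array([ 0.59192615, -0.59103927,  0.38822962, -0.38674768]), 'wrist_force': array([-0.13302956,  0.10961227, -0.19190032]), 'ft_torque': array([ 0.00283274, -0.03423675,  0.02679615]), 'width': 85.72825315677652}
19.0
{'fx': 389.5546615496241, 'fy': 389.5546615496241, 'cx': 287.53014505971913, 'cy': 210.39270176600743, 'k1': -0.0933132595032938, 'eye': array([ 830.50391199, -713.53115112,  886.10788102]), 'orientation': array([0.89982063, 0.39582865, 0.08351646, 0.16330192])}
{'fx': 389.2270303948354, 'fy': 389.2270303948354, 'cx': 275.63219954143176, 'cy': 211.314619423887, 'k1': -0.09642767777077822, 'eye': array([ 378.44119005,    2.14924331, 1057.09597354]), 'orientation': array([-0.70082525, -0.06051949,  0.06464053,  0.70781563])}
```

View pics/side0.png

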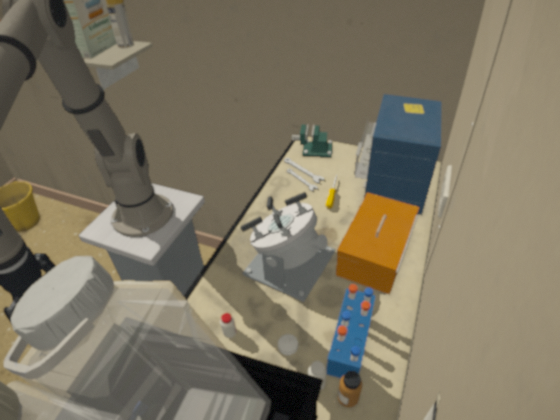

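View pics/top0.png

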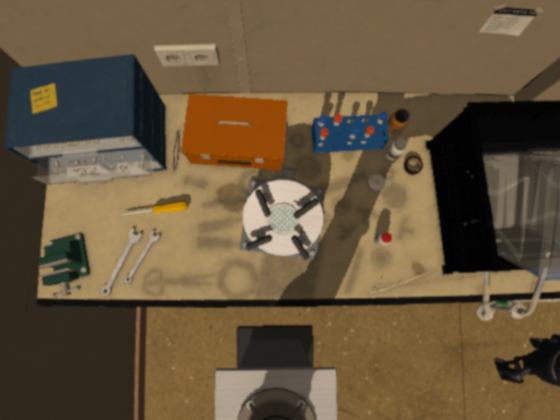

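Run:
```python
import cv2
a=cv2.imread("pics/top0.png")[165:275,220:345]; cv2.imwrite("pics/topc0.png",cv2.resize(a,None,fx=5,fy=5,interpolation=cv2.INTER_CUBIC))
a=cv2.imread("pics/side0.png")[175:305,230:345]; cv2.imwrite("pics/sidec0.png",cv2.resize(a,None,fx=4.5,fy=4.5,interpolation=cv2.INTER_CUBIC))
```

```text
(no output)
```

View pics/topc0.png

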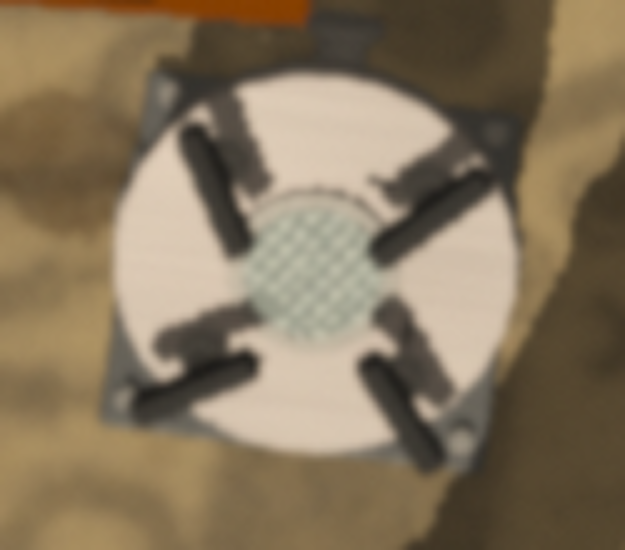

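View pics/sidec0.png

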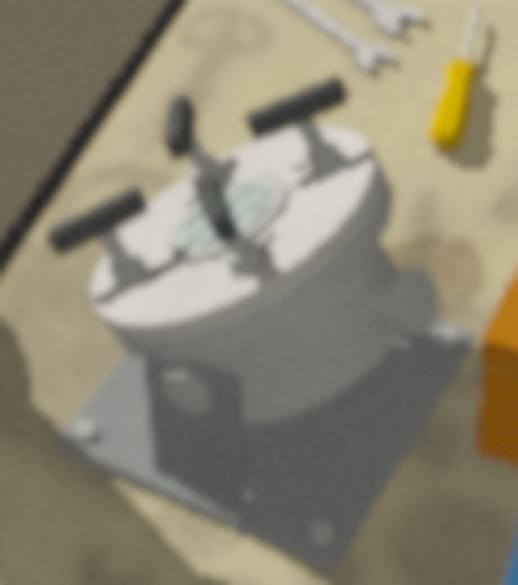

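```bash
cat > h.py <<'E'
import numpy as np, cv2
from scipy.spatial.transform import Rotation as R
from scipy.optimize import least_squares
def proj(s,P):
    P=np.atleast_2d(P); o=s["orientation"]; M=R.from_quat([o[1],o[2],o[3],o[0]]).as_matrix()
    c=(P-s["eye"])@M; x=c[:,0]/-c[:,2]; y=-c[:,1]/-c[:,2]
    f=1+s["k1"]*(x*x+y*y); return np.c_[s["cx"]+s["fx"]*x*f, s["cy"]+s["fy"]*y*f]
SG={"ul":(1,1),"ur":(1,-1),"lr":(-1,-1),"ll":(-1,1)}
def frame(yaw):
    a=np.radians(30); F=np.array([[np.cos(a),0,np.sin(a)],[0,1,0],[-np.sin(a),0,np.cos(a)]]).T
    return R.from_euler("z",yaw).as_matrix()@F     # cols x,y,z
def bar(w,yaw,k,phi):
    F=frame(yaw); d=np.array(SG[k],float)/np.sqrt(2); c=np.r_[68*d,42]
    a=np.arctan2(d[1],d[0])-phi; u=np.r_[np.cos(a),np.sin(a),0]; v=np.r_[-u[1],u[0],0]
    return w+F@c, F@u, F@v, F[:,2]
def box(w,yaw,k,phi,hl=32):
    c,u,v,n=bar(w,yaw,k,phi)
    return np.array([c+i*hl*u+j*7*v+l*9*n for i in(-1,1) for j in(-1,1) for l in(-1,1)])
def overlay(s,w,yaw,ph,name,crop,sc):
    x0,x1,y0,y1=crop; im=cv2.resize(s["img"][y0:y1,x0:x1],None,fx=sc,fy=sc,interpolation=cv2.INTER_CUBIC)
    t=lambda p:np.int32(np.round((p+.5-[x0,y0])*sc-.5))
    for k in ph:
        h=cv2.convexHull(t(proj(s,box(w,yaw,k,ph[k])))); cv2.polylines(im,[h],True,(0,0,255),1)
    F=frame(yaw); th=np.linspace(0,6.3,80)
    for r,z in((96,0),(41,5)): cv2.polylines(im,[t(proj(s,w+(F@np.array([r*np.cos(th),r*np.sin(th),0*th+z])).T))],True,(0,200,0),1)
    cv2.imwrite(name,im)
CT=(220,345,165,275);CS=(230,345,175,305)
E
python3 - <<'E'
from h import *
from station import cams
st,ss=cams.snapshot("top"),cams.snapshot("side")
T=lambda p:(np.array(p)+.5)/5-.5+[220,165]
S=lambda p:(np.array(p)+.5)/4.5-.5+[230,175]
top={"ul":[(240,248),(190,135)],"ur":[(380,255),(488,178)],"lr":[(370,362),(430,465)],"ll":[(250,362),(142,410)]}
sid={"ul":[(255,125),(340,92)],"ur":[(205,170),(228,238)],"lr":[(135,203),(60,240)],"ll":[(180,145),(180,105)]}
sid={k:(v if k in("lr","ll") else v) for k,v in sid.items()}
ks=list(top)
def res(p,full=False):
    w=p[:3];yaw=p[3];r=[]
    for i,k in enumerate(ks):
        c,u,v,n=bar(w,yaw,k,p[4+i])
        q=np.array([c-u*29+3*n,c+u*29+3*n])
        a=proj(st,q)-T(top[k]); r.append(a)
        if k in("lr",): b=proj(ss,q)-S(sid[k]); r.append(b)
        elif k=="ul": r.append(proj(ss,q)-S(sid[k]))
        elif k=="ur": r.append(proj(ss,q)-S(sid[k]))
        else: r.append(.7*(proj(ss,q)-S(sid[k])))
    return np.array(r).ravel()
best=least_squares(res,[380,0,150,0,.2,.2,.2,.2],loss="soft_l1")
p=best.x;print(p.round(3));print(np.round(best.fun.reshape(-1,4),1))
ph=dict(zip(ks,p[4:]))
overlay(st,p[:3],p[3],ph,"pics/ot0.png",CT,5);overlay(ss,p[:3],p[3],ph,"pics/os0.png",CS,4.5)
E
```

```text
[ 5.25236e+02 -1.98690e+01  1.46133e+02 -1.37000e-01 -5.98500e+00
  1.25770e+01 -6.10700e+00  1.95000e-01]
[[-0.1 -0.3  0.1 -1. ]
 [-1.2  0.5 -0.7 -0.3]
 [-0.5 -0.5 -1.   0.1]
 [-0.2  4.3 -1.8 -2. ]
 [ 0.4 -0.4 -0.1 -0.6]
 [ 0.4 -0.4 -1.9  0.4]
 [-0.1 -0.4 -0.5 -0. ]
 [-0.7  0.3 -0.3  0.5]]
```

```bash
python3 -c "
import cv2,numpy as np
a=cv2.imread('pics/ot0.png');b=cv2.imread('pics/os0.png');print(a.shape,b.shape)"
```

```text
(550, 625, 3) (585, 518, 3)
```

View pics/ot0.png

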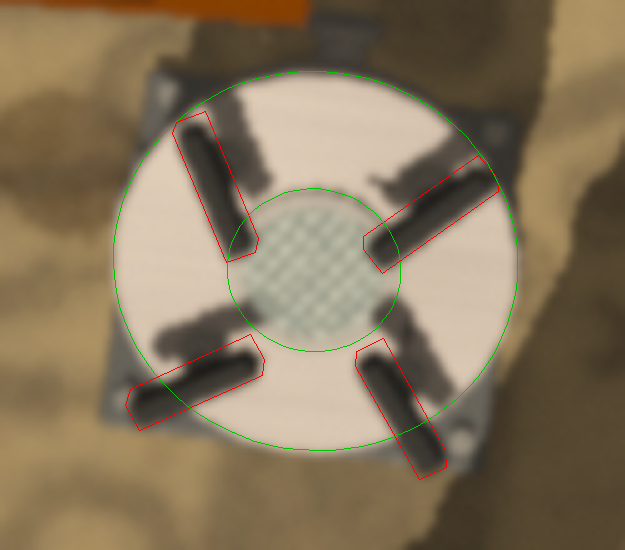

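View pics/os0.png

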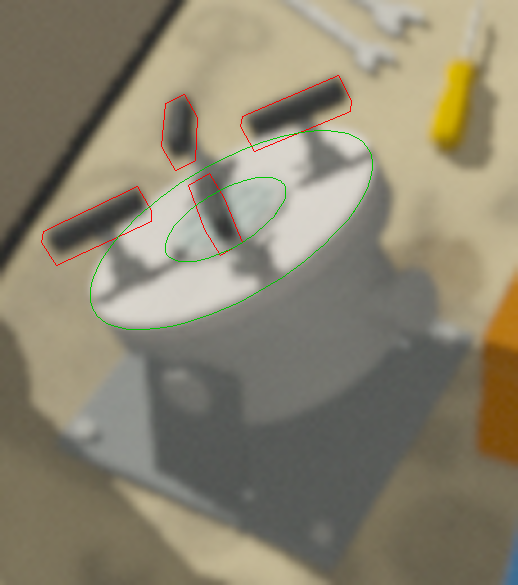

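```bash
cat >> h.py <<'E'
def soft(s,crop,lo,hi,sc=3):
    x0,x1,y0,y1=crop
    g=s["img"].max(2).astype(np.float32)[y0:y1,x0:x1]
    return np.clip((hi-g)/(hi-lo),0,1)
def rend(s,w,yaw,ph,crop,sc=8):
    x0,x1,y0,y1=crop; m=np.zeros(((y1-y0)*sc,(x1-x0)*sc),np.uint8)
    for k in ph:
        h=cv2.convexHull(np.int32(np.round(((proj(s,box(w,yaw,k,ph[k],31.5))+.5-[x0,y0])*sc-.5)*16)))
        cv2.fillConvexPoly(m,h,255,cv2.LINE_AA,4)
    m=cv2.resize(m,None,fx=1/sc,fy=1/sc,interpolation=cv2.INTER_AREA).astype(np.float32)/255
    return cv2.GaussianBlur(m,(0,0),.9)
def near(s,w,yaw,crop):
    # weight: pixels near bars' swept discs only
    x0,x1,y0,y1=crop; m=np.zeros((y1-y0,x1-x0),np.uint8)
    for k in SG:
        c,u,v,n=bar(w,yaw,k,0); F=frame(yaw); th=np.linspace(0,6.28,24)
        P=np.array([c+38*(np.cos(t)*u+np.sin(t)*v) for t in th]); cv2.fillConvexPoly(m,cv2.convexHull(np.int32(proj(s,P)-[x0,y0])),1)
    return m
E
python3 - <<'E'
from h import *
from station import cams
st,ss=cams.snapshot("top"),cams.snapshot("side")
for s,c in((st,CT),(ss,CS)):
    g=s["img"].max(2)[c[2]:c[3],c[0]:c[1]]; print(np.percentile(g,[1,3,5,8,12,20,30]))
from scipy.optimize import minimize
w0=np.array([525.2,-19.9,146.1]);yaw0=-.137
mt,ms=near(st,w0,yaw0,CT),near(ss,w0,yaw0,CS)
dt,ds=soft(st,CT,60,100),soft(ss,CS,60,100)
ks=list(SG)
def cost(p,parts=False):
    w=w0+p[:3];yaw=yaw0+p[3]/50;ph=dict(zip(ks,p[4:8]/30))
    a=((rend(st,w,yaw,ph,CT)-dt)**2*mt).sum(); b=((rend(ss,w,yaw,ph,CS)-ds)**2*ms).sum()
    return (a,b) if parts else a+b
p0=np.r_[0,0,0,0,np.array([.298,.03,.176,.195])*30]
r=minimize(cost,p0,method="Powell",options=dict(xtol=.02,ftol=1e-5,maxiter=15))
print(cost(p0,1),cost(r.x,1));p=r.x
w=w0+p[:3];yaw=yaw0+p[3]/50;ph=dict(zip(ks,p[4:8]/30));print(w,yaw,ph)
overlay(st,w,yaw,ph,"pics/ot1.png",CT,5);overlay(ss,w,yaw,ph,"pics/os1.png",CS,4.5)
for P in [(219,-504,250),(300,-300,300),(350,-200,300),(450,-60,300)]: print(P,proj(st,P).round(),proj(ss,P).round())
s=st
E
```

```text
[47. 57. 63. 67. 71. 82. 91.]
[ 57.  84.  88.  90.  92. 105. 113.]
(np.float32(307.63986), np.float32(246.34409)) (np.float32(268.17474), np.float32(209.09961))
[528.72165237 -20.92313005 144.86375803] -0.13503624719237983 {'ul': np.float64(0.4477876946146667), 'ur': np.float64(-0.044525703943847576), 'lr': np.float64(0.26411107787601285), 'll': np.float64(0.06401915770295837)}
(219, -504, 250) [[516. 352.]] [[ 46. 310.]]
(300, -300, 300) [[431. 319.]] [[133. 234.]]
(350, -200, 300) [[379. 294.]] [[177. 210.]]
(450, -60, 300) [[305. 243.]] [[244. 183.]]
```

View pics/ot1.png

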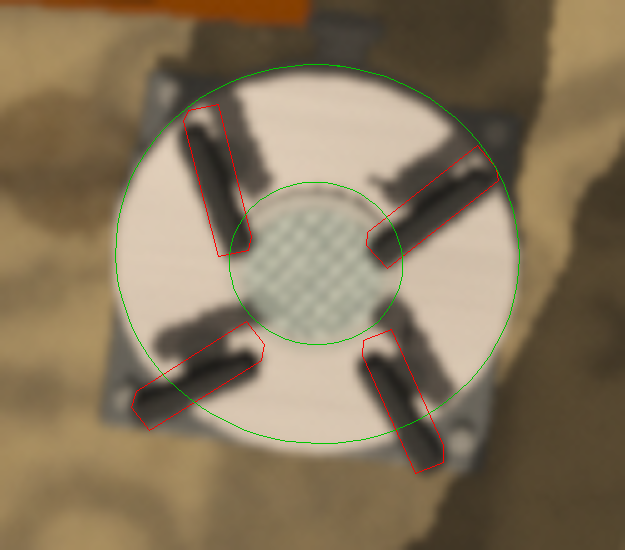

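View pics/os1.png

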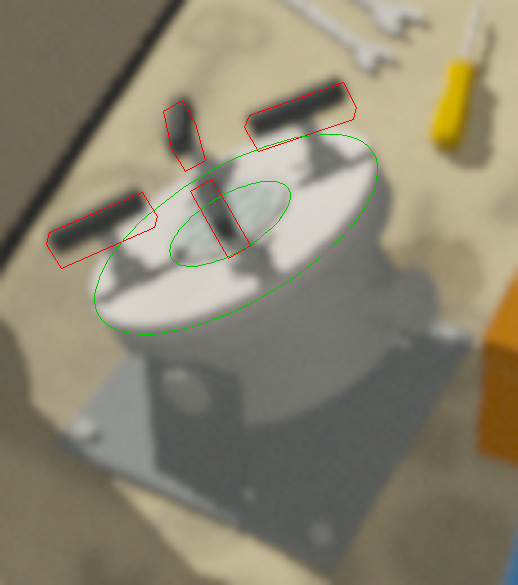

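```bash
cat > fit.py <<'E'
from h import *
T=lambda p:(np.array(p)+.5)/5-.5+[CT[0],CT[2]]
S=lambda p:(np.array(p)+.5)/4.5-.5+[CS[0],CS[2]]
ks=list(SG)
def fit(st,ss,top,sid,x0):
    def res(p):
        r=[]
        for i,k in enumerate(ks):
            c,u,v,n=bar(p[:3],p[3],k,p[4+i]); q=np.array([c-u*29+3*n,c+u*29+3*n])
            if k in top: r.append(proj(st,q)-T(top[k]))
            if k in sid: r.append(proj(ss,q)-S(sid[k]))
        return np.array(r).ravel()
    b=least_squares(res,x0); return b.x,b.fun.reshape(-1,4)
E
python3 - <<'E'
from fit import *
from station import cams
st,ss=cams.snapshot("top"),cams.snapshot("side")
top={"ul":[(240,245),(190,133)],"ur":[(380,253),(487,180)],"lr":[(370,362),(430,463)],"ll":[(250,362),(142,408)]}
sid={"ul":[(257,125),(338,92)],"lr":[(138,202),(60,238)]}
p,f=fit(st,ss,top,sid,[525,-20,146,-.137,.3,.1,.18,.2]); print(p.round(3));print(f.round(1))
E
```

```text
[ 5.25548e+02 -1.99940e+01  1.46224e+02 -1.43000e-01  2.90000e-01
  2.00000e-02  1.71000e-01  2.11000e-01]
[[ 0.   0.   0.1 -0.8]
 [-1.4  0.6 -0.  -0.2]
 [-0.5 -0.2 -0.6 -0.1]
 [ 0.2 -0.5 -0.2 -0.2]
 [-0.2 -0.2 -1.8  0.8]
 [-0.1 -0.5 -0.7 -0.1]]
```

```bash
cat > plan.py <<'E'
from h import *
from station import robot
W=np.array([525.5,-20,146.5]);YAW=-.14
def tgt(k,phi,r=22,dz=3):
    c,u,v,n=bar(W,YAW,k,phi); p=c+r*u+[0,0,dz]
    yaw=np.degrees(np.arctan2(u[1],u[0]))+90   # tool x heading, mod 180
    return p,yaw
def cur():
    s=robot.state(); o=s["eef_rot"]; M=R.from_quat([o[1],o[2],o[3],o[0]]).as_matrix()
    return s["position"],np.degrees(np.arctan2(M[1,0],M[0,0])),M,s
E
python3 - <<'E'
from plan import *
p,y,M,s=cur();print(p,y);print(M.round(3))
P0=dict(ul=.29,ur=.02,lr=.171,ll=.211)
for k in("ul","lr","ur","ll"):
    print(k)
    for ph in [P0[k]]+[.3,.45,.6,.785,.95,1.1,1.25,1.4,1.571]:
        if ph<P0[k]: continue
        q,a=tgt(k,ph); print(round(ph,3),q.round(1),round((a+90)%180-90,1))
E
```

```text
[ 219.63269777 -504.15615202  250.1399782 ] -66.45978980687363
[[ 0.399 -0.     0.917]
 [-0.917  0.     0.399]
 [-0.    -1.    -0.   ]]
ul
0.29 [570.7  32.7 219.6] -66.1
0.3 [570.8  32.5 219.6] -66.7
0.45 [571.5  29.4 220.3] -76.1
0.6 [571.8  26.1 220.7] -85.8
0.785 [571.5  22.1 220.9] 82.0
0.95 [570.8  18.5 220.8] 71.1
1.1 [569.6  15.5 220.4] 61.4
1.25 [568.1  12.6 219.7] 51.9
1.4 [566.3  10.  218.9] 42.8
1.571 [563.8   7.4 217.7] 32.9
lr
0.171 [439.6 -69.3 152.8] -58.9
0.3 [438.6 -66.7 152.1] -66.7
0.45 [437.9 -63.5 151.4] -76.1
0.6 [437.7 -60.3 151. ] -85.8
0.785 [437.9 -56.2 150.8] 82.0
0.95 [438.7 -52.7 151. ] 71.1
1.1 [439.8 -49.6 151.4] 61.4
1.25 [441.3 -46.7 152. ] 51.9
1.4 [443.1 -44.1 152.8] 42.8
1.571 [445.6 -41.6 154.1] 32.9
ur
0.02 [550.1 -88.  217.5] 31.7
0.3 [545.3 -91.  215. ] 16.5
0.45 [542.5 -91.9 213.5] 8.8
0.6 [539.7 -92.4 211.9] 1.2
0.785 [536.2 -92.3 209.9] -8.0
0.95 [533.1 -91.5 208.1] -16.2
1.1 [530.5 -90.4 206.5] -23.8
1.25 [528.  -88.8 205. ] -31.5
1.4 [525.8 -86.8 203.6] -39.5
1.571 [523.7 -84.  202.1] -48.9
ll
0.211 [462.5  56.1 155.9] 21.2
0.3 [464.1  56.9 156.7] 16.5
0.45 [466.9  57.8 158.2] 8.8
0.6 [469.7  58.3 159.8] 1.2
0.785 [473.2  58.1 161.8] -8.0
0.95 [476.3  57.4 163.6] -16.2
1.1 [478.9  56.2 165.2] -23.8
1.25 [481.4  54.6 166.8] -31.5
1.4 [483.6  52.6 168.2] -39.5
1.571 [485.7  49.9 169.6] -48.9
```

```bash
python3 -m handwheel '0.02 0.05 0.013 0;0.02 0.05 0.013 0;0.02 0.05 0.013 0;0.02 0.05 0.013 0;0.03 0.048 0 0;0.03 0.048 0 0;0.03 0.048 0 0;0.03 0.048 0 0;0.03 0.048 0 0' 0.55 20; python3 -c "
from plan import *
print(cur()[:2])"
```

```text
time: 1.52
position: [450.4, -62.8, 302.7]
eef_rot: [-0.591, 0.591, -0.387, 0.388]
wrist_force: [0.6, -0.7, -0.2]
width: 47.0
(array([450.43650305, -62.80681528, 302.65875721]), np.float64(-66.48779676011871))
```

```bash
python3 -m handwheel '0.040 0.032 -0.01 0;0.040 0.032 -0.01 0;0.040 0.0315 -0.01 0;0 0 0 0'
python3 - <<'E'
from plan import *
from station import cams
print(cur()[:2])
for n,c,z in(("top",CT,5),("side",CS,4.5)):
    s=cams.snapshot(n); overlay(s,W,YAW,dict(ul=.29,ur=.02,lr=.171,ll=.211),f"pics/{n}1.png",c,z)
E
```

```text
time: 2.02
position: [570.5, 35.2, 269.9]
eef_rot: [0.593, -0.592, 0.387, -0.384]
wrist_force: [-1.0, 0.4, 0.8]
width: 47.0
(array([570.49610914,  35.19550583, 269.85763516]), np.float64(-66.11986417781031))
```

View pics/side1.png

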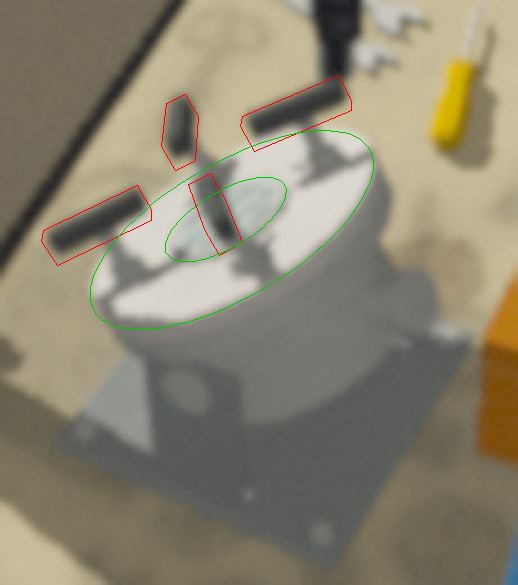

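View pics/top1.png

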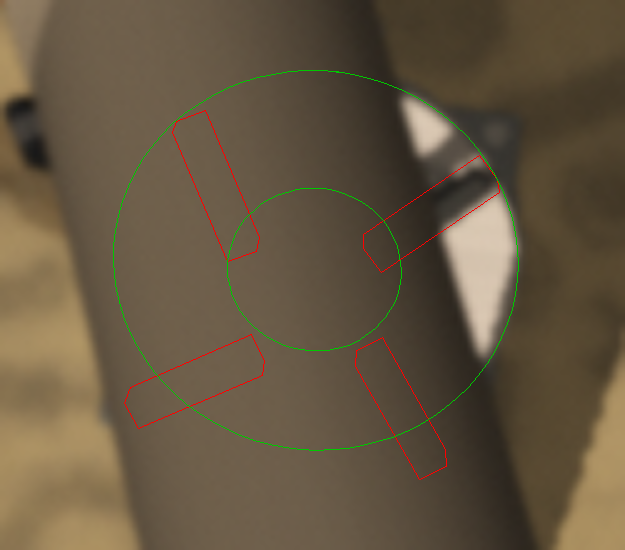

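```bash
python3 -m handwheel '0 -0.0025 -0.02 0;0 0 -0.015 0;0 0 -0.015 0;0 0 0 0'
python3 - <<'E'
from plan import *
from station import cams
print(cur()[:2])
for n,c,z in(("side",CS,4.5),):
    s=cams.snapshot(n); c=(260,360,140,240);overlay(s,W,YAW,dict(ul=.29,ur=.02,lr=.171,ll=.211),f"pics/{n}2.png",c,6)
E
```

```text
time: 2.62
position: [568.5, 28.1, 221.1]
eef_rot: [-0.591, 0.592, -0.388, 0.387]
wrist_force: [0.1, -0.2, -0.0]
width: 46.7
(array([568.53428595,  28.07556669, 221.0657808 ]), np.float64(-66.49326604196553))
```

View pics/side2.png

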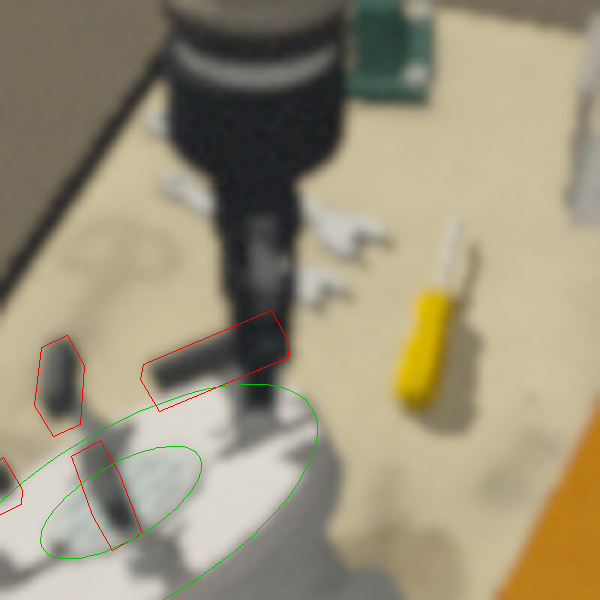

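```bash
python3 -m handwheel '0.002 0.0045 -0.001 0;0 0 0 0' ; python3 -m handwheel '0 0 0 0;0 0 0 0;0 0 0 0;0 0 0 0' 0 25
```

```text
time: 2.92
position: [572.1, 34.3, 221.9]
eef_rot: [0.592, -0.591, 0.387, -0.387]
wrist_force: [-0.7, -0.2, -0.1]
width: 47.0
time: 3.42
position: [571.6, 33.9, 221.7]
eef_rot: [0.592, -0.591, 0.387, -0.387]
wrist_force: [-2.1, 1.6, 2.3]
width: 16.3
```

```bash
python3 -m handwheel '0.0008 -0.0033 0.0007 -9.6;0.0003 -0.0033 0.0004 -9.7;-0.0001 -0.002 0 -6.1;-0.0002 -0.002 0 -6.1;0 0 0 0;0 0 0 0;0 0 0 0' ; python3 -c "
from plan import *
for i in range(3): print(cur()[:2],cur()[3]['wrist_force'],cur()[3]['ft_torque'])"
```

```text
time: 4.3
position: [572.8, 22.3, 222.5]
eef_rot: [-0.464, 0.464, -0.533, 0.534]
wrist_force: [0.4, 0.0, 1.8]
width: 13.4
(array([572.82878254,  22.34447778, 222.52119629]), np.float64(-97.9296735754053)) [0.41504224 0.01209289 1.76547772] [ 0.08321328 -0.23707062  0.02140619]
(array([572.82878254,  22.34447778, 222.52119629]), np.float64(-97.9296735754053)) [0.41504224 0.01209289 1.76547772] [ 0.08321328 -0.23707062  0.02140619]
(array([572.82878254,  22.34447778, 222.52119629]), np.float64(-97.9296735754053)) [0.41504224 0.01209289 1.76547772] [ 0.08321328 -0.23707062  0.02140619]
```

```bash
python3 -m handwheel '0 0 0 0;0 0 0 0;0 0 0.025 0;0 0 0.025 0;-0.033 -0.023 0 9.7;-0.033 -0.023 0 9.7;-0.033 -0.023 0 9.7;-0.034 -0.023 0 9.7;0 0 -0.05 0;0 0 0 0' 0.5
python3 - <<'E'
from plan import *
from station import cams
print(cur()[:2])
s=cams.snapshot("side"); c=(230,340,160,280);overlay(s,W,YAW,dict(ul=.785,ur=.02,lr=.171,ll=.211),"pics/side3.png",c,5)
E
```

```text
time: 5.55
position: [435.8, -69.4, 219.5]
eef_rot: [-0.614, 0.616, -0.352, 0.346]
wrist_force: [-0.3, 0.3, 1.0]
width: 42.5
(array([435.79983032, -69.42192737, 219.48405762]), np.float64(-59.204803798463374))
```

View pics/side3.png

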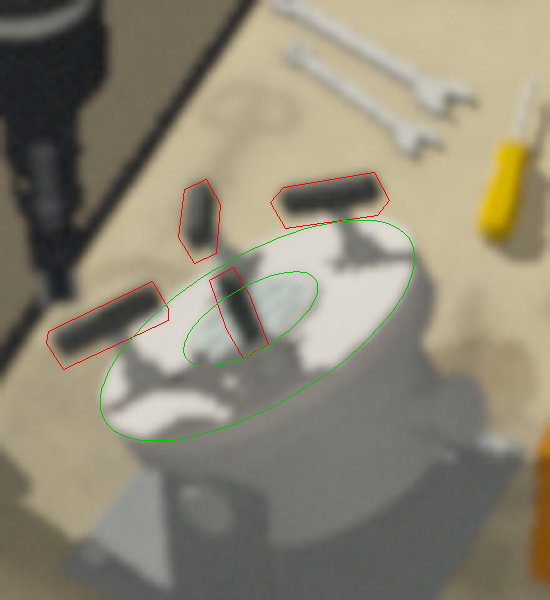

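```bash
python3 -m handwheel '0 0 -0.03 0;0 0 -0.025 0;0 0 -0.013 0;0 0 0 0' ; python3 -m handwheel '0 0 0 0;0 0 0 0;0 0 0 0;0 0 0 0' 0 25
```

```text
time: 6.1
position: [440.1, -69.0, 154.8]
eef_rot: [0.615, -0.615, 0.349, -0.349]
wrist_force: [-0.4, -1.3, -0.7]
width: 42.9
time: 6.6
position: [440.4, -68.8, 155.6]
eef_rot: [0.615, -0.615, 0.348, -0.35]
wrist_force: [-1.3, 2.9, 5.5]
width: 17.6
```

```bash
python3 -m handwheel '-0.001 0.0026 -0.0007 -7.6;-0.0007 0.0032 -0.0007 -9.4;-0.0002 0.0032 -0.0004 -9.7;0.0001 0.002 -0.0001 -6.1;0.0001 0.0021 -0.0001 -6;0 0 0 0;0 0 0 0;0 0 0 0'; python3 -c "
from plan import *
print(cur()[:2])"
```

```text
time: 7.6
position: [438.6, -56.4, 153.1]
eef_rot: [-0.465, 0.464, -0.533, 0.534]
wrist_force: [-0.2, 0.7, 4.4]
width: 13.6
(array([438.55415139, -56.36998118, 153.10527606]), np.float64(-97.91638028455907))
```

```bash
python3 -m handwheel '0 0 0 0;0 0 0 0;0 0 0.03 0;0 0 0.045 0;0 0 0.045 10;0 0 0 10;0.01 -0.003 0 10;0.01 -0.003 0 10;0.01 -0.003 0 10;0.01 -0.003 0 10;0.01 -0.003 0 10;0.01 -0.003 0 10;0.01 -0.003 0 10;0.01 -0.003 0 10;0.01 -0.003 0 10;0.01 -0.003 0 10;0.0123 -0.0018 0 9.7;0 0 0 0' 0.5
python3 - <<'E'
from plan import *
from station import cams
print(cur()[:2],cur()[3]['q'].round(2))
s=cams.snapshot("side"); c=(230,340,160,280);overlay(s,W,YAW,dict(ul=.785,ur=.02,lr=.785,ll=.211),"pics/side4.png",c,5)
E
```

```text
time: 9.85
position: [550.0, -88.5, 271.4]
eef_rot: [0.681, -0.68, -0.192, 0.193]
wrist_force: [-0.8, -0.0, 0.3]
width: 42.7
(array([550.0484267 , -88.45742988, 271.36570551]), np.float64(31.61859146442971)) [ 0.57  0.38 -0.61  1.43  0.22  1.4   0.5 ]
```

View pics/side4.png

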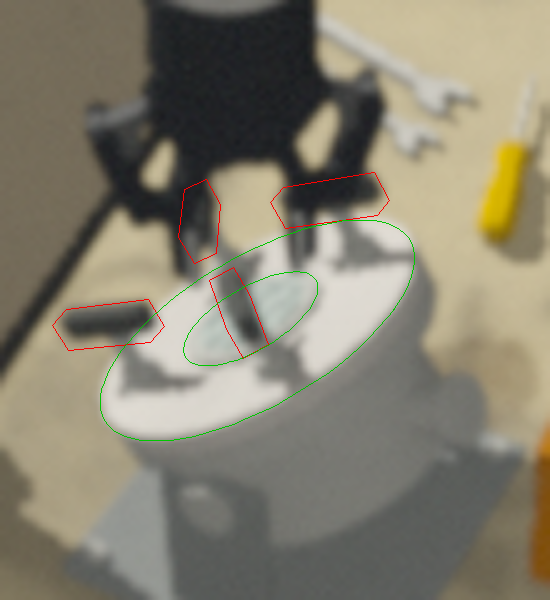

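```bash
python3 -m handwheel '0 0 -0.03 0;0 0 -0.013 0;0 0 -0.010 0;0 0 0 0' ; python3 -m handwheel '0 0 0 0;0 0 0 0;0 0 0 0;0 0 0 0' 0 25; python3 -c "
from plan import *
print(cur()[:2])"
```

```text
time: 10.4
position: [549.6, -88.1, 219.0]
eef_rot: [0.68, -0.68, -0.193, 0.194]
wrist_force: [-0.4, 0.5, -0.4]
width: 42.8
time: 10.9
position: [550.2, -88.3, 220.4]
eef_rot: [-0.68, 0.681, 0.193, -0.193]
wrist_force: [-2.5, -0.7, 4.8]
width: 18.4
(array([550.16532085, -88.28292217, 220.35079197]), np.float64(31.729044250621993))
```

```bash
python3 -m handwheel '-0.0024 -0.0016 -0.0012 -7.6;-0.0024 -0.0014 -0.0013 -7.6;-0.0028 -0.0009 -0.0015 -7.7;-0.0028 -0.0005 -0.0016 -7.6;-0.0035 0.0001 -0.002 -9.2;0 0 0 0;0 0 0 0;0 0 0 0'; python3 -c "
from plan import *
print(cur()[:2])"
```

```text
time: 11.9
position: [536.2, -94.1, 212.6]
eef_rot: [-0.705, 0.706, -0.048, 0.049]
wrist_force: [-4.1, -3.3, 5.2]
width: 18.5
(array([536.21627859, -94.07350314, 212.60327597]), np.float64(-7.901069351283501))
```

```bash
python3 -m handwheel '0 0 0 0;0 0 0 0;0 0 0.025 0;0 0 0.035 0;-0.02 0.04 0 7.3;-0.02 0.04 0 7.3;-0.02 0.04 0 7.3;-0.0137 0.0284 0 7.2;0 0 -0.04 0;0 0 0 0' 0.5
python3 - <<'E'
from plan import *
from station import cams
print(cur()[:2],cur()[3]['q'].round(2))
s=cams.snapshot("side"); c=(230,340,160,280);overlay(s,W,YAW,dict(ul=.785,ur=.785,lr=.785,ll=.211),"pics/side5.png",c,5)
E
```

```text
time: 13.15
position: [460.0, 56.2, 229.3]
eef_rot: [0.695, -0.695, -0.128, 0.133]
wrist_force: [0.8, -0.9, 0.4]
width: 42.5
(array([460.00079602,  56.17281398, 229.32539347]), np.float64(21.258565857750103)) [ 0.4   0.2  -0.65  1.75  0.13  1.24  0.09]
```

View pics/side5.png

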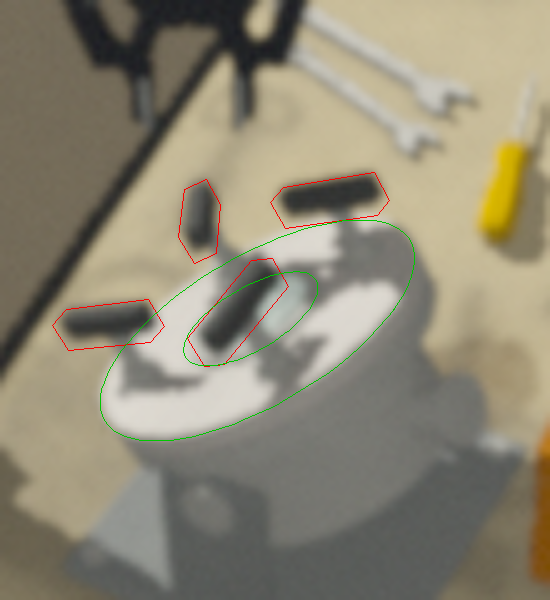

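```bash
python3 -m handwheel '0 0 -0.035 0;0 0 -0.025 0;0 0 -0.014 0;0 0 0 0' ; python3 -m handwheel '0 0 0 0;0 0 0 0;0 0 0 0;0 0 0 0' 0 25; python3 -c "
from plan import *
print(cur()[:2])"
```

```text
time: 13.7
position: [462.7, 55.9, 157.9]
eef_rot: [0.695, -0.695, -0.129, 0.13]
wrist_force: [-0.7, 0.9, 0.1]
width: 42.7
time: 14.2
position: [461.7, 55.6, 159.1]
eef_rot: [-0.695, 0.696, 0.129, -0.13]
wrist_force: [-5.5, -0.5, 5.8]
width: 19.1
(array([461.68403951,  55.57348508, 159.14147625]), np.float64(21.12067457805858))
```

```bash
python3 -m handwheel '0.0016 0.0008 0.0008 -4.7;0.0028 0.0009 0.0015 -7.7;0.0028 0.0005 0.0016 -7.6;0.0035 -0.0002 0.002 -9.2;0 0 0 0;0 0 0 0;0 0 0 0'; python3 -c "
from plan import *
print(cur()[:2])"
```

```text
time: 15.08
position: [471.3, 57.3, 164.2]
eef_rot: [-0.705, 0.706, -0.051, 0.049]
wrist_force: [-6.4, -2.4, 3.0]
width: 18.6
(array([471.29563889,  57.26428777, 164.19914878]), np.float64(-8.081273894107806))
```

```bash
python3 -m handwheel '0 0 0 0;0 0 0 0;0 0 0.035 0;0 0 0.04 0;-0.012 0.05 0.01 9;-0.012 0.05 0.01 9;-0.012 0.05 0.01 9;-0.012 0.05 0.01 9;-0.012 0.04 0 9;0 0 0 9' 0.5
python3 - <<'E'
from plan import *
from station import cams
print(cur()[:2],cur()[3]['q'].round(2))
ph=dict(ul=.785,ur=.785,lr=.785,ll=.785)
s=cams.snapshot("side"); c=(230,340,160,280);overlay(s,W,YAW,ph,"pics/side6.png",c,5)
s=cams.snapshot("top"); overlay(s,W,YAW,ph,"pics/top6.png",CT,5)
E
```

```text
time: 16.32
position: [410.7, 303.1, 279.8]
eef_rot: [0.65, -0.648, -0.281, 0.28]
wrist_force: [0.4, -1.3, 0.7]
width: 42.6
(array([410.70696817, 303.07710415, 279.78047006]), np.float64(46.73406406718641)) [-0.01  0.31 -0.85  1.54  0.23  1.39 -0.06]
```

View pics/side6.png

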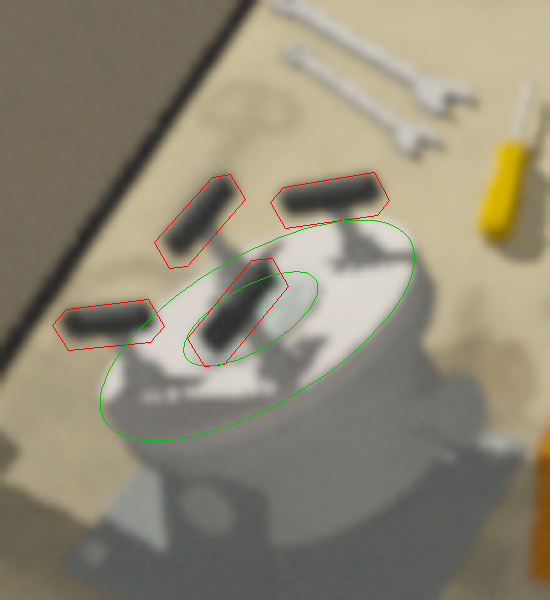

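View pics/top6.png

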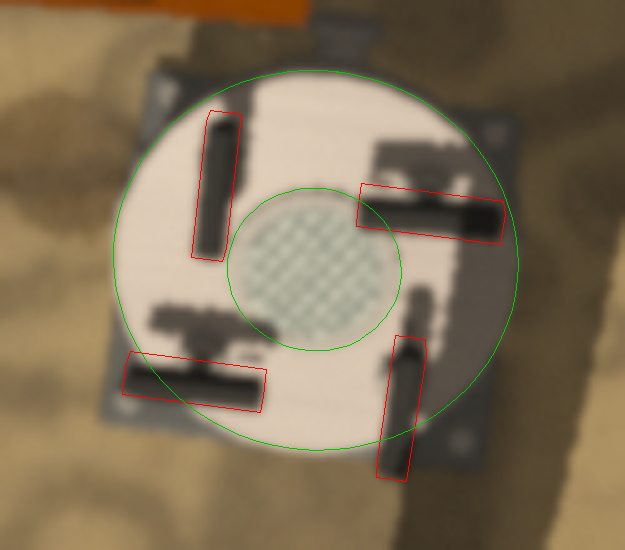

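```bash
python3 -m handwheel '0.0265 -0.0459 0 6;0.0265 -0.0459 0 6;0.0265 -0.0459 0 6;0.0265 -0.0459 0 6;0.0265 -0.0459 0 6;0.0265 -0.0459 0 6;0 0 0 0;0 0 -0.03 0;0 0 -0.016 0;0 0 -0.010 0;0 0 0 0' ; python3 -m handwheel '0 0 0 0;0 0 0 0;0 0 0 0;0 0 0 0' 0 25; python3 -c "
from plan import *
print(cur()[:2])"
```

```text
time: 17.8
position: [571.8, 22.7, 222.3]
eef_rot: [0.534, -0.534, -0.463, 0.464]
wrist_force: [-0.6, 0.5, 0.5]
width: 42.8
time: 18.3
position: [572.7, 22.4, 223.7]
eef_rot: [-0.533, 0.535, 0.464, -0.463]
wrist_force: [0.1, -1.7, 5.5]
width: 13.6
(array([572.65744268,  22.40916512, 223.73716919]), np.float64(81.92295584308877))
```

```bash
python3 -m handwheel '-0.0007 -0.0036 -0.0001 -10.6;-0.0012 -0.003 -0.0004 -9.9;-0.0015 -0.0029 -0.0007 -9.6;-0.0018 -0.0026 -0.0008 -9.1;-0.0025 -0.0026 -0.0012 -9.9;-0.0008 -0.0007 -0.0004 -2.8;0 0 0 0;0 0 0 0'; python3 -c "
from plan import *
print(cur()[:2],cur()[3]['ft_torque'])"
```

```text
time: 19.3
position: [566.2, 4.7, 219.4]
eef_rot: [-0.682, 0.684, 0.185, -0.181]
wrist_force: [2.8, -5.6, -0.1]
width: 14.0
(array([566.19910066,   4.67656573, 219.35701454]), np.float64(29.995173587522373)) [-0.14910878 -1.2628853   0.83994258]
```

Run:
```python
from plan import *
from station import cams
print(cur()[:2],cur()[3]['wrist_force'])
ph=dict(ul=1.571,ur=.785,lr=.785,ll=.785)
s=cams.snapshot("side"); c=(250,350,140,260);overlay(s,W,YAW,ph,"pics/side7.png",c,5)
```

```text
(array([566.19910066,   4.67656573, 219.35701454]), np.float64(29.995173587522373)) [ 2.83979661 -5.60629409 -0.06769678]
```

View pics/side7.png

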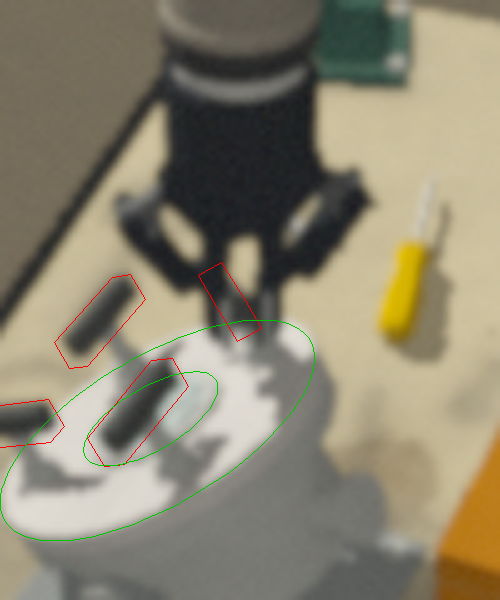

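```bash
python3 -m handwheel '0 0 0 0;0 0 0 0;0 0 0.025 0;0 0 0.03 0;-0.021 -0.0106 0 8.7;-0.021 -0.0106 0 8.7;-0.021 -0.0106 0 8.7;-0.021 -0.0106 0 8.7;-0.021 -0.0106 0 8.7;-0.021 -0.0106 0 8.4;0 0 -0.05 0;0 0 0 0' 0.5
python3 - <<'E'
from plan import *
from station import cams
print(cur()[:2],cur()[3]['wrist_force'])
ph=dict(ul=1.571,ur=.785,lr=.785,ll=.785)
s=cams.snapshot("side"); c=(230,340,160,280);overlay(s,W,YAW,ph,"pics/side8.png",c,5)
E
```

```text
time: 20.85
position: [434.0, -55.9, 221.2]
eef_rot: [0.536, -0.531, -0.462, 0.466]
wrist_force: [0.1, -0.1, -0.2]
width: 43.1
(array([434.01814799, -55.85297048, 221.16372577]), np.float64(81.97015460507534)) [ 0.13999529 -0.09231785 -0.21871689]
```

View pics/side8.png

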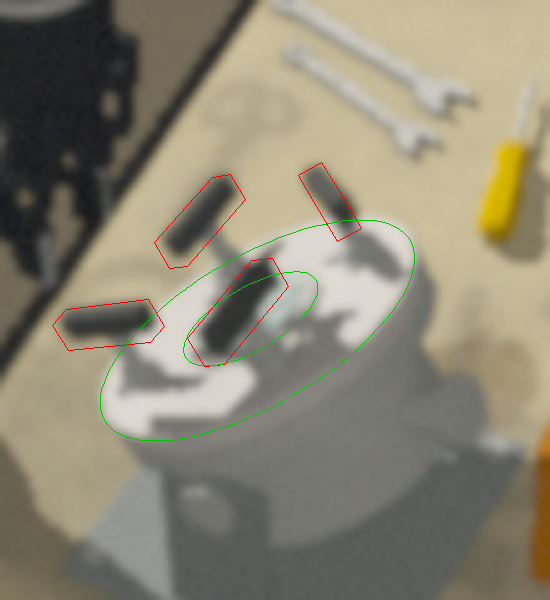

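```bash
python3 -m handwheel '0 0 -0.035 0;0 0 -0.022 0;0 0 -0.0146 0;0 0 0 0' ; python3 -m handwheel '0 0 0 0;0 0 0 0;0 0 0 0;0 0 0 0' 0 25; python3 -c "
from plan import *
print(cur()[:2])"
python3 - <<'E'
from plan import *
for k in("lr","ur","ll"):
    print(k)
    pr=None
    for ph in np.r_[np.linspace(.785,1.571,6),1.64]:
        q,a=tgt(k,ph)
        if pr is not None: print(((q-pr[0])/1000).round(4),round((a-pr[1]+90)%180-90,1))
        pr=(q,a)
E
```

```text
time: 21.4
position: [438.1, -56.0, 152.8]
eef_rot: [0.534, -0.534, -0.464, 0.464]
wrist_force: [0.2, -0.5, -0.1]
width: 42.9
time: 21.9
position: [438.7, -56.4, 153.7]
eef_rot: [-0.533, 0.535, 0.464, -0.463]
wrist_force: [-0.8, 0.3, 5.7]
width: 13.6
(array([438.72546821, -56.38592291, 153.66325517]), np.float64(81.94661247629828))
lr
[0.0007 0.0034 0.0001] -10.4
[0.0012 0.0032 0.0004] -10.2
[0.0016 0.003  0.0007] -9.9
[0.002  0.0027 0.0009] -9.5
[0.0023 0.0023 0.0011] -9.1
[0.0011 0.0009 0.0006] -3.9
ur
[-0.0029  0.0007 -0.0017] -7.8
[-0.0028  0.0012 -0.0017] -7.9
[-0.0026  0.0017 -0.0016] -8.1
[-0.0023  0.0021 -0.0015] -8.4
[-0.0019  0.0025 -0.0013] -8.7
[-0.0007  0.0012 -0.0005] -4.0
ll
[ 0.0029 -0.0007  0.0017] -7.8
[ 0.0028 -0.0012  0.0017] -7.9
[ 0.0026 -0.0017  0.0016] -8.1
[ 0.0023 -0.0021  0.0015] -8.4
[ 0.0019 -0.0025  0.0013] -8.7
[ 0.0007 -0.0012  0.0005] -4.0
```

```bash
python3 -m handwheel '0.0007 0.0034 0.0001 -10.4;0.0012 0.0032 0.0004 -10.2;0.0016 0.003 0.0007 -9.9;0.002 0.0027 0.0009 -9.5;0.0023 0.0023 0.0011 -9.1;0.0011 0.0009 0.0006 -3.9;0 0 0 0;0 0 0 0'; python3 -c "
from plan import *
print(cur()[:2],cur()[3]['ft_torque'])"
```

```text
time: 22.9
position: [445.9, -43.6, 156.6]
eef_rot: [-0.683, 0.686, 0.176, -0.178]
wrist_force: [-2.6, -5.5, 4.5]
width: 13.9
(array([445.87178646, -43.56985469, 156.57858904]), np.float64(28.964743757482466)) [-0.19644413  0.36970748  0.78810201]
```

```bash
python3 -m handwheel '0 0 0 0;0 0 0 0;0 0 0.025 0;0 0 0.045 0;0 0 0.045 0;0.0223 -0.0129 0 -9.2;0.0223 -0.0129 0 -9.2;0.0223 -0.0129 0 -9.2;0.0224 -0.0128 0 -9.3;0 0 0 0;0 0 -0.03 0;0 0 -0.016 0;0 0 -0.0134 0;0 0 0 0' 0.5 ;  python3 -m handwheel '0 0 0 0;0 0 0 0;0 0 0 0;0 0 0 0' 0 25; python3 -c "
from plan import *
print(cur()[:2])"
```

```text
time: 24.65
position: [535.0, -92.1, 211.0]
eef_rot: [0.705, -0.705, 0.05, -0.048]
wrist_force: [-0.4, 0.1, 0.1]
width: 42.6
time: 25.15
position: [536.3, -92.3, 212.8]
eef_rot: [-0.705, 0.706, -0.048, 0.049]
wrist_force: [-1.2, -0.5, 4.1]
width: 19.3
(array([536.27429874, -92.25362142, 212.81729057]), np.float64(-7.943094952295184))
```

```bash
python3 -m handwheel '-0.0029 0.0007 -0.0017 -7.8;-0.0028 0.0012 -0.0017 -7.9;-0.0026 0.0017 -0.0016 -8.1;-0.0023 0.0021 -0.0015 -8.4;-0.0019 0.0025 -0.0013 -8.7;-0.0007 0.0012 -0.0005 -4;0 0 0 0;0 0 0 0'; python3 -c "
from plan import *
print(cur()[:2],cur()[3]['ft_torque'])"
```

```text
time: 26.15
position: [522.3, -83.7, 204.1]
eef_rot: [-0.633, 0.634, -0.314, 0.314]
wrist_force: [-3.8, -1.6, 5.3]
width: 18.0
(array([522.2859949 , -83.74947254, 204.0604182 ]), np.float64(-52.79576394495821)) [-0.31631716  0.52707197  0.42816545]
```

```bash
python3 -m handwheel '0 0 0 0;0 0 0 0;0 0 0.03 0;0 0 0.04 0;-0.01 0.0282 0 9;-0.01 0.0282 0 9;-0.01 0.0282 0 9;-0.01 0.0282 0 9;-0.0098 0.0283 0 8.85;0 0 -0.05 0;0 0 0 0' 0.5
python3 - <<'E'
from plan import *
from station import cams
print(cur()[:2])
ph=dict(ul=1.571,ur=1.571,lr=1.571,ll=.785)
s=cams.snapshot("side"); c=(230,340,160,280);overlay(s,W,YAW,ph,"pics/side9.png",c,5)
E
python3 -m handwheel '0 0 -0.03 0;0 0 -0.02 0;0 0 -0.0098 0;0 0 0 0';  python3 -m handwheel '0 0 0 0;0 0 0 0;0 0 0 0;0 0 0 0' 0 25
```

```text
time: 27.52
position: [469.6, 57.8, 220.2]
eef_rot: [-0.705, 0.706, -0.052, 0.046]
wrist_force: [-0.4, 1.1, 0.3]
width: 43.1
(array([469.59845864,  57.75642889, 220.20496357]), np.float64(-7.9551541212833135))
time: 28.08
position: [472.9, 57.4, 164.1]
eef_rot: [-0.705, 0.706, -0.05, 0.05]
wrist_force: [-2.1, -0.6, -0.4]
width: 42.8
time: 28.58
position: [471.8, 58.9, 165.1]
eef_rot: [-0.705, 0.706, -0.05, 0.048]
wrist_force: [-5.5, -0.7, 5.3]
width: 19.1
```

View pics/side9.png

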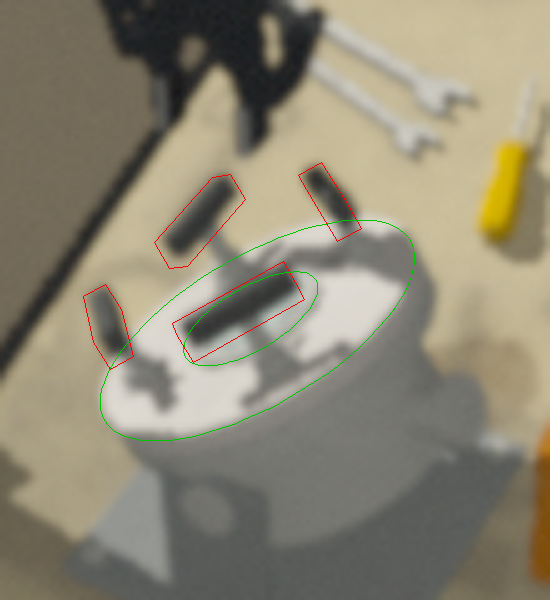

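The side view shows bolts ul, lr and ur lying on the 90° model outlines, e.g. ur from (190,330) to (295,280). Only ll is left.

```bash
python3 -m handwheel '0.0029 -0.0007 0.0017 -7.8;0.0028 -0.0012 0.0017 -7.9;0.0026 -0.0017 0.0016 -8.1;0.0023 -0.0021 0.0015 -8.4;0.0019 -0.0025 0.0013 -8.7;0.0007 -0.0012 0.0005 -4;0 0 0 0;0 0 0 0'; python3 -c "
from plan import *
print(cur()[:2],cur()[3]['ft_torque'])"
python3 -m handwheel '0 0 0 0;0 0 0 0;0 0 0.035 0;0 0 0.04 0;-0.012 0.05 0.01 9;-0.012 0.05 0.01 9;-0.012 0.05 0.01 9;-0.012 0.05 0.01 9;-0.012 0.04 0 9;0 0 0 0' 0.5
python3 - <<'E'
from plan import *
from station import cams
print(cur()[:2],cur()[3]['q'].round(2))
ph=dict(ul=1.571,ur=1.571,lr=1.571,ll=1.571)
s=cams.snapshot("side"); c=(230,340,160,280);overlay(s,W,YAW,ph,"pics/side10.png",c,5)
cv2.imwrite("pics/sidef.png",s["img"])
s=cams.snapshot("top"); overlay(s,W,YAW,ph,"pics/top10.png",CT,5);cv2.imwrite("pics/topf.png",s["img"])
E
```

```text
time: 29.58
position: [485.0, 50.5, 172.5]
eef_rot: [0.634, -0.634, 0.314, -0.313]
wrist_force: [-4.0, 1.1, 0.8]
width: 18.2
(array([484.96660533,  50.48191101, 172.50748616]), np.float64(-52.670368073884575)) [0.37570303 0.68179612 0.43335173]
time: 30.82
position: [424.2, 293.2, 287.9]
eef_rot: [0.707, -0.704, 0.046, -0.046]
wrist_force: [0.1, -0.1, 0.6]
width: 42.7
(array([424.17947607, 293.15028152, 287.88001665]), np.float64(-7.451697668488612)) [-0.09  0.29 -0.7   1.52  0.18  1.4  -0.93]
```

View pics/side10.png

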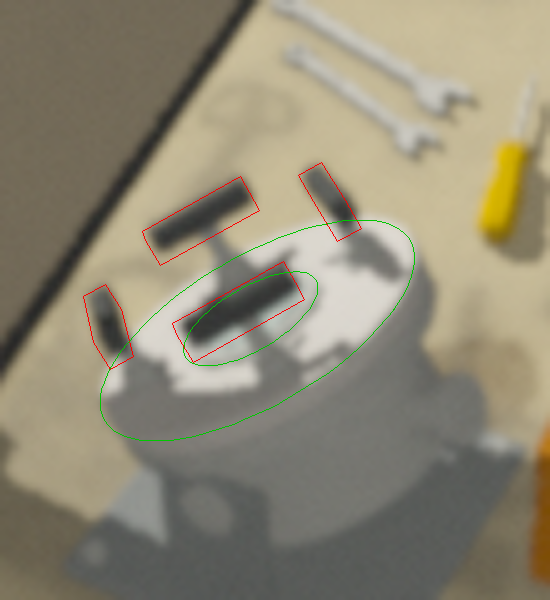

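View pics/top10.png

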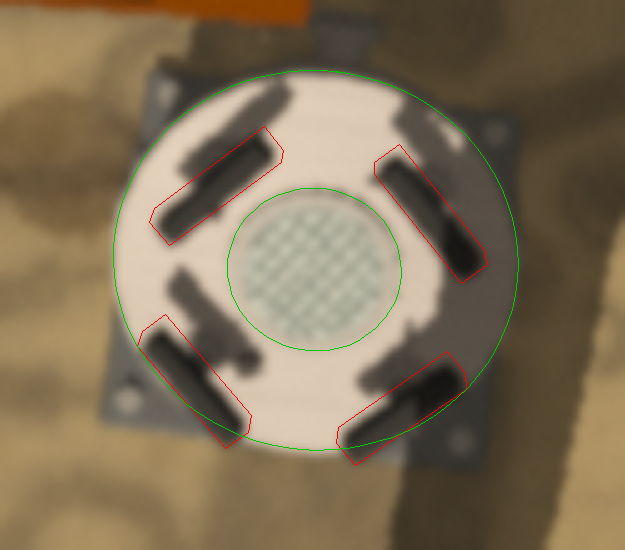

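View pics/topf.png

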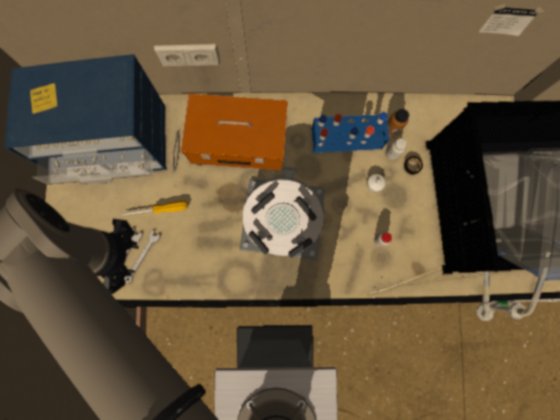

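Run:
```python
from fit import *
from station import cams
st,ss=cams.snapshot("top"),cams.snapshot("side")
for c,s,n,z in((CT,st,"topg",6),((235,310,190,245),ss,"sideg",10)):
    cv2.imwrite(f"pics/{n}.png",cv2.resize(s["img"][c[2]:c[3],c[0]:c[1]],None,fx=z,fy=z,interpolation=cv2.INTER_CUBIC))
# dark-mask orientation in the top view vs model
g=cv2.resize(st["img"].max(2)[CT[2]:CT[3],CT[0]:CT[1]],None,fx=5,fy=5,interpolation=cv2.INTER_CUBIC)
W=np.array([525.5,-20,146.5]);YAW=-.14
for k in SG:
    def pc(m):
        ys,xs=np.nonzero(m); C=np.cov(xs,ys); e,v=np.linalg.eigh(C); d=v[:,1]; return (xs.mean().round(0),ys.mean().round(0)),np.degrees(np.arctan2(d[1],d[0]))%180
    for th in(62,68,74):
        m=np.zeros(g.shape,np.uint8); h=cv2.convexHull(np.int32((proj(st,box(W,YAW,k,1.571,34))+.5-[CT[0],CT[2]])*5-.5)); cv2.fillConvexPoly(m,h,1); m=cv2.dilate(m,np.ones((9,9)))
        q=m&(g<th); print(k,th,pc(q),int(q.sum()),end=" | ")
    for f in(1.45,1.571):
        h=(proj(st,[bar(W,YAW,k,f)[0]+i*30*bar(W,YAW,k,f)[1] for i in(-1,1)])); d=h[1]-h[0]; print(f,round(np.degrees(np.arctan2(d[1],d[0]))%180,1),end=" ")
    print()
```

```text
ul 62 ((np.float64(222.0), np.float64(174.0)), np.float64(138.8008636518235)) 2245 | ul 68 ((np.float64(219.0), np.float64(180.0)), np.float64(135.6286405995379)) 3289 | ul 74 ((np.float64(218.0), np.float64(180.0)), np.float64(135.15295164766067)) 3708 | 1.45 136.3 1.571 143.4 
ur 62 ((np.float64(441.0), np.float64(223.0)), np.float64(55.06671308076984)) 3271 | ur 68 ((np.float64(438.0), np.float64(221.0)), np.float64(53.88337287257726)) 4025 | ur 74 ((np.float64(438.0), np.float64(220.0)), np.float64(53.98612745454791)) 4545 | 1.45 44.4 1.571 51.4 
lr 62 ((np.float64(416.0), np.float64(401.0)), np.float64(149.75617571094347)) 3952 | lr 68 ((np.float64(413.0), np.float64(404.0)), np.float64(146.78606125660122)) 4755 | lr 74 ((np.float64(412.0), np.float64(404.0)), np.float64(144.94028933003298)) 5265 | 1.45 138.8 1.571 145.6 
ll 62 ((np.float64(195.0), np.float64(379.0)), np.float64(50.484250375843324)) 2337 | ll 68 ((np.float64(196.0), np.float64(382.0)), np.float64(52.15205134960279)) 2990 | ll 74 ((np.float64(196.0), np.float64(383.0)), np.float64(52.75737169461516)) 3399 | 1.45 42.6 1.571 49.3
```

View pics/topg.png

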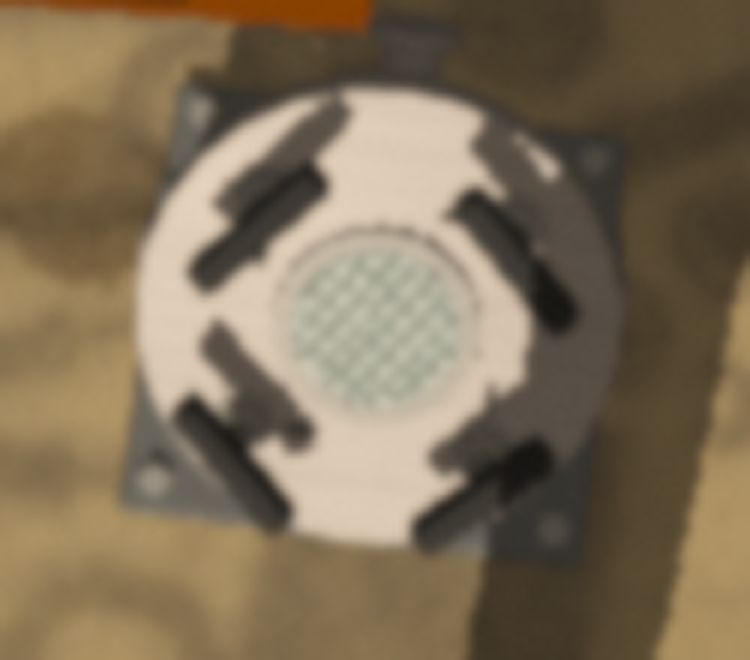

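View pics/sideg.png

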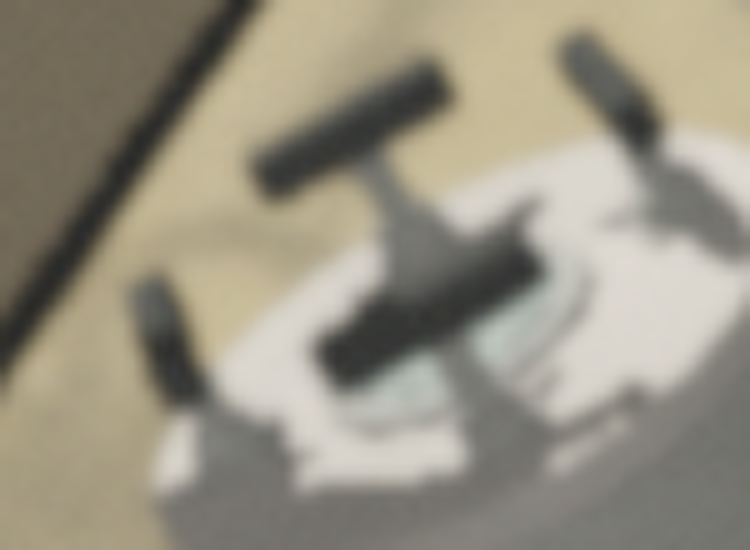

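Run:
```python
from fit import *
import fit
from station import cams
st,ss=cams.snapshot("top"),cams.snapshot("side")
fit.T=lambda p:(np.array(p)+.5)/6-.5+[220,165]
fit.S=lambda p:(np.array(p)+.5)/10-.5+[235,190]
# order: inner(-u) , outer(+u)
top={"ul":[(207,273),(312,183)],"ur":[(562,315),(470,203)],"lr":[(535,455),(428,532)],"ll":[(190,412),(275,520)]}
top={"ul":[(207,273),(312,183)],"ur":[(470,203),(562,318)],"lr":[(535,457),(428,532)],"ll":[(275,520),(190,410)]}
sid={"ul":[(645,135),(582,48)],"lr":[(150,290),(187,392)],"ur":[(525,263),(340,368)],"ll":[(270,173),(435,85)]}
S0=[525.5,-20,146.5,-.14]+[1.571]*4
# sort so that end order agrees with model
for d,s,f in((top,st,fit.T),(sid,ss,fit.S)):
    for k in d:
        c,u,v,n=bar(np.array(S0[:3]),-.14,k,1.571); q=proj(s,[c-29*u+3*n,c+29*u+3*n]); m=f(d[k])
        if np.abs(q-m).sum()>np.abs(q-m[::-1]).sum(): d[k]=d[k][::-1]
p,f=fit.fit(st,ss,top,sid,S0); print(p.round(3));print(f.round(1))
p,f=fit.fit(st,ss,top,{},S0); print("top",p.round(3))
for k,d in sid.items():
    a=np.subtract(d[1],d[0]); print(k,"side",round(np.degrees(np.arctan2(a[1],a[0])),1),[ (x,round(float(np.degrees(np.arctan2(*(lambda z:(z[1],z[0]))(np.diff(proj(ss,[bar(np.array(S0[:3]),-.14,k,x)[0]+i*29*bar(np.array(S0[:3]),-.14,k,x)[1] for i in(-1,1)]),axis=0)[0])))),1)) for x in(1.4,1.49,1.571)])
```

```text
[ 5.25754e+02 -1.91580e+01  1.45696e+02 -1.35000e-01  1.51800e+00
  1.58000e+00  1.55300e+00  1.64100e+00]
[[-1.3  0.1  0.4 -1. ]
 [-0.4  1.3 -1.3 -0.9]
 [-0.6 -0.8 -0.3 -0.3]
 [ 0.  -0.6 -1.6  0.2]
 [ 0.7 -1.3 -1.2  0.4]
 [-1.2 -0.7 -0.   1.4]
 [-0.  -0.3 -0.4 -1.2]
 [-1.3  0.8  0.1  0. ]]
top [ 5.25647e+02 -2.01240e+01  1.38038e+02 -1.37000e-01  1.50200e+00
  1.57500e+00  1.55300e+00  1.63100e+00]
ul side 54.1 [(1.4, 34.5), (1.49, 46.5), (1.571, 58.3)]
lr side -109.9 [(1.4, -129.4), (1.49, -115.9), (1.571, -104.2)]
ur side 150.4 [(1.4, 146.7), (1.49, 148.8), (1.571, 150.7)]
ll side -28.1 [(1.4, -32.9), (1.49, -31.1), (1.571, -29.4)]
```

```bash
python3 -c "
from plan import *
print(cur()[:2])"; python3 -m handwheel '0.023 -0.0468 0 6.8;0.023 -0.0468 0 6.8;0.023 -0.0468 0 6.8;0.023 -0.0468 0 6.8;0.023 -0.0468 0 6.8;0.0229 -0.0468 0 6.9;0 0 0 0;0 0 -0.032 0;0 0 -0.020 0;0 0 -0.0156 0;0 0 0 0' 0.4;  python3 -m handwheel '-0.003 -0.002 0 0;-0.0029 -0.0019 0 0;0 0 0 0;0 0 0 0'
```

```text
(array([427.14686319, 287.10579912, 286.97724332]), np.float64(-8.120906980877015))
time: 32.5
position: [563.0, 7.8, 218.4]
eef_rot: [0.678, -0.678, -0.2, 0.202]
wrist_force: [0.1, 0.1, -0.2]
width: 34.5
time: 33.0
position: [558.3, 4.0, 219.9]
eef_rot: [-0.678, 0.678, 0.201, -0.2]
wrist_force: [-0.1, 0.8, 1.0]
width: 34.3
```

Now nudge on in small steps while watching the force.

```bash
python3 -m handwheel '-0.0012 -0.0008 0 0;0 0 0 0;0 0 0 0'; python3 -m handwheel '-0.0012 -0.0008 0 0;0 0 0 0;0 0 0 0';python3 -m handwheel '-0.0008 -0.0005 0 0;0 0 0 0;0 0 0 0'
```

```text
time: 33.38
position: [557.9, 3.8, 219.9]
eef_rot: [0.678, -0.678, -0.202, 0.2]
wrist_force: [4.0, 2.4, 0.5]
width: 34.1
time: 33.75
position: [557.5, 3.4, 219.9]
eef_rot: [0.678, -0.678, -0.203, 0.199]
wrist_force: [6.9, 2.2, -1.4]
width: 34.2
time: 34.12
position: [557.1, 2.9, 219.8]
eef_rot: [0.678, -0.678, -0.203, 0.199]
wrist_force: [7.5, 2.6, -3.0]
width: 34.0
```

```bash
python3 -m handwheel '-0.0012 -0.0008 0 0;0 0 0 0;0 0 0 0'; python3 -m handwheel '-0.0012 -0.0008 0 0;0 0 0 0;0 0 0 0';python3 -m handwheel '-0.0012 -0.0008 0 0;0 0 0 0;0 0 0 0'
```

```text
time: 34.5
position: [556.7, 2.4, 219.8]
eef_rot: [0.678, -0.678, -0.204, 0.198]
wrist_force: [9.5, 4.6, -4.3]
width: 33.9
time: 34.88
position: [556.6, 2.3, 219.8]
eef_rot: [0.678, -0.677, -0.205, 0.197]
wrist_force: [11.8, 4.2, -5.5]
width: 34.0
time: 35.25
position: [556.5, 2.3, 219.8]
eef_rot: [0.679, -0.677, -0.206, 0.196]
wrist_force: [14.9, 5.5, -8.8]
width: 34.1
```

```bash
python3 -m handwheel '0.0048 0.0032 0 0;0.0048 0.0032 0 0;0 0 0.025 0;0 0 0.03 0;-0.0384 -0.0158 0 0;-0.0384 -0.0158 0 0;-0.0384 -0.0159 0 0;0 0 0 0;0 0 -0.05 0;0 0 -0.04 0;0 0 -0.0286 0;0 0 0 0;0.003 0.002 0 0;0.0035 0.0022 0 0;0 0 0 0;0 0 0 0'; python3 -m handwheel '0.0016 0.0011 0 0;0 0 0 0;0 0 0 0'; python3 -m handwheel '0.0016 0.0011 0 0;0 0 0 0;0 0 0 0';python3 -m handwheel '0.0016 0.0011 0 0;0 0 0 0;0 0 0 0'
```

```text
time: 37.25
position: [451.5, -38.4, 156.9]
eef_rot: [-0.677, 0.679, 0.2, -0.201]
wrist_force: [-3.1, -1.9, 4.0]
width: 33.9
time: 37.62
position: [451.6, -38.3, 156.7]
eef_rot: [-0.677, 0.679, 0.198, -0.202]
wrist_force: [-6.9, -3.8, 6.8]
width: 34.2
time: 38.0
position: [451.6, -38.3, 156.6]
eef_rot: [-0.677, 0.679, 0.196, -0.204]
wrist_force: [-10.7, -5.6, 9.8]
width: 34.5
time: 38.38
position: [451.8, -38.2, 156.5]
eef_rot: [-0.677, 0.68, 0.195, -0.205]
wrist_force: [-13.9, -7.6, 12.6]
width: 34.1
```

```bash
python3 -m handwheel '-0.0055 -0.0038 0 0;-0.0055 -0.0037 0 0;0 0 0.028 0;0 0 0.045 0;0 0 0.045 0;0.0097 -0.0053 0 -10.2;0.0097 -0.0053 0 -10.2;0.0097 -0.0053 0 -10.2;0.0097 -0.0053 0 -10.2;0.0097 -0.0053 0 -10.2;0.0097 -0.0053 0 -10.2;0.0097 -0.0053 0 -10.2;0.0095 -0.0054 0 -10.5;0 0 0 0;0 0 -0.035 0;0 0 -0.021 0;0 0 -0.014 0;0 0 0 0'; python3 -m handwheel '-0.002 0.0023 0 0;-0.002 0.0023 0 0;0 0 0 0;0 0 0 0'; python3 -m handwheel '-0.0013 0.0015 0 0;0 0 0 0;0 0 0 0'; python3 -m handwheel '-0.0013 0.0015 0 0;0 0 0 0;0 0 0 0'
```

```text
time: 40.62
position: [522.8, -83.8, 203.3]
eef_rot: [-0.644, 0.644, -0.293, 0.292]
wrist_force: [-0.5, 0.9, 0.9]
width: 33.8
time: 41.12
position: [519.6, -79.5, 204.2]
eef_rot: [-0.644, 0.644, -0.292, 0.293]
wrist_force: [-0.3, 0.4, 0.3]
width: 34.1
time: 41.5
position: [518.1, -78.1, 203.9]
eef_rot: [-0.644, 0.644, -0.293, 0.293]
wrist_force: [0.7, -0.8, 0.5]
width: 34.2
time: 41.88
position: [517.8, -77.8, 204.1]
eef_rot: [-0.643, 0.644, -0.292, 0.294]
wrist_force: [3.4, -3.7, -3.3]
width: 33.9
```

```bash
python3 -m handwheel '-0.0013 0.0015 0 0;0 0 0 0;0 0 0 0'; python3 -m handwheel '-0.0013 0.0015 0 0;0 0 0 0;0 0 0 0'; python3 -m handwheel '-0.001 0.0011 0 0;0 0 0 0;0 0 0 0'
```

```text
time: 42.25
position: [517.7, -77.7, 204.1]
eef_rot: [-0.643, 0.644, -0.291, 0.296]
wrist_force: [6.9, -5.5, -5.0]
width: 33.9
time: 42.62
position: [517.6, -77.5, 204.1]
eef_rot: [-0.643, 0.644, -0.29, 0.297]
wrist_force: [9.9, -6.1, -7.1]
width: 34.0
time: 43.0
position: [517.5, -77.4, 204.1]
eef_rot: [-0.643, 0.643, -0.29, 0.298]
wrist_force: [12.4, -8.1, -8.8]
width: 34.2
```

```bash
python3 -m handwheel '0.0048 -0.0053 0 0;0.0047 -0.0054 0 0;0 0 0.03 0;0 0 0.04 0;-0.0124 0.0443 0 0;-0.0124 0.0443 0 0;-0.0125 0.0443 0 0;0 0 0 0;0 0 -0.045 0;0 0 -0.035 0;0 0 -0.0225 0;0 0 0 0;0.002 -0.0023 0 0;0.002 -0.0023 0 0;0 0 0 0;0 0 0 0';  python3 -m handwheel '0.0013 -0.0015 0 0;0 0 0 0;0 0 0 0'; python3 -m handwheel '0.0013 -0.0015 0 0;0 0 0 0;0 0 0 0'; python3 -m handwheel '0.0013 -0.0015 0 0;0 0 0 0;0 0 0 0'
```

```text
time: 45.0
position: [489.8, 45.3, 171.9]
eef_rot: [0.644, -0.644, 0.292, -0.293]
wrist_force: [0.0, 0.3, 0.2]
width: 34.2
time: 45.38
position: [490.0, 45.1, 171.7]
eef_rot: [0.644, -0.644, 0.293, -0.292]
wrist_force: [-3.6, 3.9, 3.6]
width: 34.2
time: 45.75
position: [490.1, 45.0, 171.6]
eef_rot: [0.644, -0.644, 0.293, -0.29]
wrist_force: [-5.9, 6.4, 6.6]
width: 34.2
time: 46.12
position: [490.3, 44.9, 171.5]
eef_rot: [0.645, -0.644, 0.294, -0.289]
wrist_force: [-8.3, 7.3, 7.5]
width: 34.3
```

```bash
python3 -m handwheel '-0.0035 0.004 0 0;-0.004 0.0045 0 0;0 0 0.035 0;0 0 0.05 0;-0.012 0.05 0.02 0;-0.012 0.05 0.01 0;-0.012 0.05 0 0;-0.012 0.05 0 0;-0.012 0.04 0 0;0 0 0 0;0 0 0 0'
python3 - <<'E'
from plan import *
from station import cams
ph=dict(ul=1.571,ur=1.571,lr=1.571,ll=1.571)
s=cams.snapshot("side"); cv2.imwrite("pics/side11.png",s["img"])
s=cams.snapshot("top"); overlay(s,W,YAW,ph,"pics/top11.png",CT,5)
a=cv2.imread("pics/top0.png").astype(int);b=s["img"].astype(int);cv2.imwrite("pics/top12.png",s["img"])
E
```

```text
time: 47.5
position: [426.9, 287.8, 286.0]
eef_rot: [-0.643, 0.644, -0.293, 0.294]
wrist_force: [-0.3, 0.0, -0.1]
width: 34.2
```

View pics/top11.png

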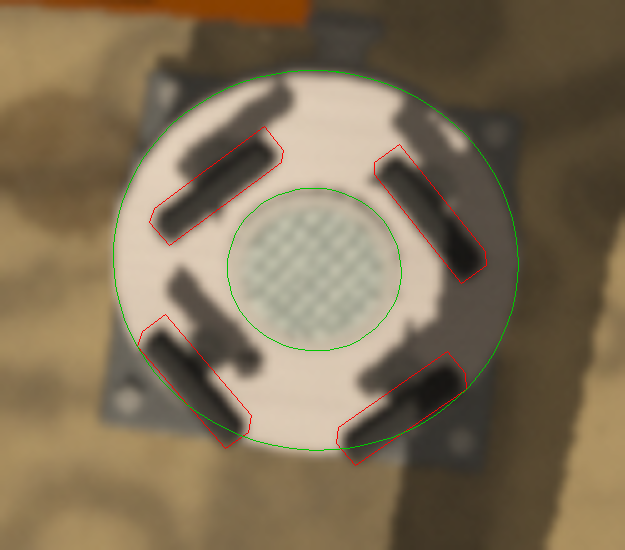

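View pics/side11.png

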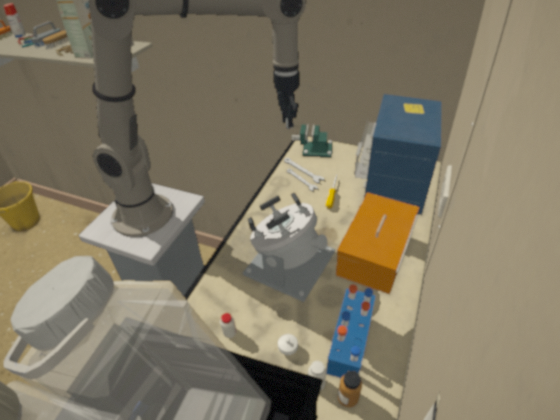

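All four bars lie on the 90° outlines; ul runs from (165,228) to (270,148) in the crop. The bottle (227,323), filter (288,345) and driver (332,197) in the side view are where they started, and the arm is clear.

```bash
python3 -c "
from station import order
print(order.close_job())"
```

```text
the job is handed in; nothing more can be done
None
```

All four bolts are tight on their stops, done crosswise in two passes. The job was handed in at about 47.6 s of the 72 s allowed, with no verdict reported.

- **First pass:** I gripped each bar's outer end and turned it to 45° in the order ul, lr, ur, ll. Both cameras then showed all four bars on the 45° outlines of my model, before any bolt went further.
- **Second pass:** I turned each bolt to its stop in the same order.
- **Disagreement after the second pass:** a fit to the pictures gave ul 1.50–1.54 rad and lr about 1.53–1.55. It gave ur about 1.575 and ll 1.63–1.64, past its stop, so the fit itself is a few degrees uncertain.
- **Stop check:** I pressed each bar once more towards tight, in the same order. Bolt ul moved on about 1–2 mm at the bar end, so it had been roughly 2–4° short, and then stopped firmly at about 16 N. The other three gave under 0.5 mm between contact and 11–16 N, so they were already on their stops.
- **Order risk:** that last bit of ul came after all four had been turned to tight. A very strict reading of the order could count against it.
- **Last pictures:** all four bars lie on the 90° outlines. The bottle, filter and driver are where they started, and the arm is clear of everything.
- **Forces:** the highest wrist reading I printed was about 20 N.
- **Window height:** I measured 146 mm against the 150 mm stated, which did not affect the grips.

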